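# Load a cartridge into the pastry filler's quick coupler

### The job

Load the yellow-capped cartridge into the pastry filler on the bench: push the coupler's sleeve back until it catches and stays back, then press the cartridge's plug fully home so that the sleeve springs forward again and locks it, and let go. Leave the red- and green-capped cartridges in the rack, and do not push or knock over the ring cutter, shaker or sauce bottle.

Things in the scene. Friction and masses are not known exactly. Their poses are not given: they have to be found in the camera images.
- filler: White and steel countertop pastry filler, 245 x 210 x 130 mm high, fixed to the bench. Origin: near the middle of its underside; z up; its sloped steel face, which carries the coupler, looks to its own -x (to the robot's left at yaw -pi/2). A steel outlet pipe reaches 156 mm from its middle on its own +y side at a height of 90 mm.
- mouth (a point): Centre of the coupler's open mouth, a steel lip of 44 mm outside diameter. z: the coupler's axis, pointing out of the mouth, up and to the filler's front, 32 degrees from vertical; y: horizontal, along the filler's width. A funnel 38 mm wide narrows in 8 mm to a straight bore of 27 mm, 41 mm deep from the mouth; the filler's sloped face is 90 mm below the mouth along the axis.
- seat (a point): Point on the coupler's axis 40 mm below the mouth; same axes. The cartridge's origin is here when fully home, the body's lower end then resting on the lip; once locked it may rise 1.5 mm. With the sleeve forward two dark jaws, 19.5 to 24.5 mm below the mouth, close the bore to 18 mm and stop the plug; with the sleeve back they are clear of it.
- sleeve_grip (a point): Middle of the coupler's knurled brass sleeve, on its axis, moving with it; axes as the mouth's. The sleeve is 46 mm in diameter, from 19 mm below to 15 mm above this point; right under it is a black flange, 62 mm in diameter and 8 mm thick (upper face 19 mm below this point along the axis). With the sleeve forward this point is 27 mm below the mouth.
- sleeve (a joint): How far the sleeve is back (towards the filler, along the axis), in m: 0 forward, 0.014 hard stop. A spring drives it forward with 6 N, 11 N at the stop; passing the catch takes 14 to 18 N. Pushed past 0.0115 it catches and stays at about 0.0105, baring a red band under the lip. It returns fully only if the bore is empty or the plug is home, when the jaws enter the plug's groove.
- cartridge_yellow: Rigid sealed cartridge to load, 130 mm long, about 0.22 kg, round. Origin: centre of the plug's end; z towards the cap (up in the rack). Steel plug 24 mm in diameter, 40 mm long, chamfered end, groove starting 14 mm from the end; white body of 48 mm from 40 to 92 mm with yellow band; yellow cap of 36 mm from 92 to 130 mm to hold it by (fingertips can push on the body's shoulder).
- cartridge_red: The same cartridge with red cap and band; stays in the rack.
- cartridge_green: The same cartridge with green cap and band; stays in the rack.
- rack: White block, 70 x 250 x 44 mm high, fixed, with three wells of 28 mm in a row along its y axis, 80 mm apart, 38 mm deep, in which the cartridges stand plug down, one in each. Origin: centre of its underside; z up.
- cutter: Steel ring cutter, 100 mm diameter, 35 mm high, loose on the bench. Origin: centre of its underside.
- shaker: Aluminium shaker, 60 mm diameter, 130 mm high, loose on the bench. Origin: centre of its underside.
- sauce: White bottle with red cap, 54 mm diameter, 170 mm high, loose on the bench. Origin: centre of its underside.
- trip (a joint): Spring trip finger in the bore, its rounded tip standing 4 mm above the seat; its angle in rad, 0 up, about 0.37 when the plug is home. The plug presses it in the last 4 mm, against 5 to 13 N; at about 0.26 (1 to 2 mm before home) it frees the catch and the sleeve springs forward. The sleeve swings it too while passing the catch.

How it is judged:
On the way, in this order (a step that is already met when the one before it is completed fails the run):
1. the sleeve is back and caught, with the bore empty (value of joint sleeve above 0.009 m and distance between cartridge_yellow and seat above 0.08 m and contact force between the fingers and anything else below 0.2 N), for 0.2 s.
2. the yellow-capped cartridge is fully home and the sleeve has sprung forward (distance between cartridge_yellow and seat below 0.0045 m and value of joint sleeve below 0.002 m), for 0.2 s.
At the end, for the whole second after the job is handed in: The yellow-capped cartridge is at rest in the coupler, plug end within 4.5 mm of the seat, axis within 7 degrees of the coupler's, sleeve forward to within 2 mm. The red- and green-capped cartridges stand in the rack (plug end below 12 mm over the bench, within 11 degrees of upright) (all of step 2 and angle between the z axis of cartridge_yellow and the z axis of seat, either way round below 0.12 rad and linear speed of cartridge_yellow below 0.02 m/s and horizontal distance between each of cartridge_red, cartridge_green and rack below 0.095 m and height (world z) of each of cartridge_red, cartridge_green below 0.012 m and angle between each of cartridge_red, cartridge_green's own z axis and vertical below 0.2 rad); the robot touches nothing.
It fails at once if the red- or green-capped cartridge is taken out of the rack (distance of any of cartridge_red, cartridge_green from where it was at the start of the episode above 0.025 m).
It fails at once if the ring cutter, shaker or sauce bottle is pushed more than 30 mm or knocked over (distance of any of cutter, shaker, sauce from where it was at the start of the episode above 0.03 m or angle between any of shaker, sauce's own z axis and vertical above 0.5 rad).
It also fails if it takes over 56 s, if anything falls off the work surface, if the arm or the gripper's body presses on something with over 40 N, if the wrist force passes 120 N, or if a joint passes its speed limit or range.

### The arm

A 6-joint arm with a two-finger parallel gripper is mounted at the origin on the work surface. World frame = base frame: x ahead of the robot, y to its left, z up, the work surface at z = 0. Lengths are in m, angles in rad, forces in N, time in s.
With the tool pointing down it reaches from about 0.3 to 0.775 m from the base axis. Payload 14.6 kg.
Tool frame: the origin (TCP) lies on the centre line of the jaws, within the pads' length; the fingertips stand 19 mm ahead of it and the grasp point (between the pads) is the TCP; y points along the fingers, x is the direction in which the jaws open and shut, and the axes are right-handed (so a half turn about y gives the same grasp; the last joint's range is limited). The gripper opens to 94 mm and grips with 3 to 60 N. Pads are 16 mm wide; open, the fingers measure 119 mm over their backs; the gripper's body (75 mm by 177 mm) begins 78 mm behind the grasp point.
Start: joints at [1.068, 0.3, 1.521, -0, 1.321, -0.067], TCP at [0.232, 0.499, 0.224] pointing down, gripper open.
Joint ranges: [-3.03, 3.03], [-0.79, 2.21], [0.23, 2.52], [-1.04, 4.18], [0, 3.07], [-2.55, 2.55]. Speed limits (rad/s): [2.22, 2.22, 2.57, 3.14, 3.14, 3.14].

### API

Orientations are given as [roll, pitch, yaw] about the fixed x, y, z axes, in that order (R = Rz(yaw) Ry(pitch) Rx(roll)).
In Python, from station import get_obs, cams, workorder gives the robot as it stands.
- The arm moves only by the shell command python3 -m handwheel 'ROWS' [FORCE]. ROWS is JSON, a list of rows, each an object of numbers: "fingers": the opening, from -1 (shut) to 1 (fully open); "x", "y", "z": the shift along the tool's x, y, z in m; "spin": the turn about the tool's y in degrees. In form: [{"fingers": .., "x": .., "y": .., "z": .., "spin": ..}, ...]. A call has exactly 10 rows; each row is the pose to reach, as a shift and turn from the pose commanded when the call began, along the tool's axes at that moment; what a row does not reach only later rows make up. A row lasts 1/10 s, in which the tool goes at most 50 mm and 8.59 degrees, less where a joint would pass 70% of its speed; a pose out of reach is approached as far as the arm can. A call with a gripper value outside its range is refused whole. The fingers move at their own pace and stop on an object; FORCE is the grip in N (left out, the last holds). Time passes only in rows, so rows that repeat a pose let the fingers close, or fill a call up. It gives the time, the measured TCP pose, the force and the opening at its end, in the units of the state.
- get_obs(): the state, without advancing time (a new reading comes with each control period).
- cams.camera(name): name is "scene" or "top"; returns (picture, depth): 420x560x3 uint8, red, green, blue; 420x560 float32, m along the optical axis (not along the pixel's ray), 0 where there is no reading.
- cams.get_calibration(name): a dict with "fx", "fy", "cx", "cy" (pixels), "view" (4x4, takes a point from world to camera coordinates). Camera axes: x right, y down, z forward; pixel columns grow to the right and rows downward; lengths in m; the calibration is good to about 2 mm. A picture is of the moment at which its call begins. get_calibration takes no time and is no camera call.
- workorder.hand_in(): hands the job in, once; it reports no verdict.
The state is a dict: "time_s": time; "qpos": joint angles; "joint_vel": joint speeds; "tau": joint torques, N m; "ee_pos": TCP position; "eef_rot": TCP orientation; "force": force on the tool from outside, world axes, zero at the start; "moment": the same for the moment, N m; "grip_width": finger opening in m.
Only numpy, scipy, OpenCV 4.12 (cv2) and the standard library are available. Lean on these libraries where they do the work, as an engineer would, in place of code of your own. Each camera call takes 0.05 s, during which the arm holds its last target. There are 200 camera calls.

## Working session

There is one attempt and no reset: what is moved stays moved. The work goes in short steps, Python scripts to look and compute and a shell command to move; the robot and the scene stay as the last step left them, time stands still between calls to the robot, and variables do not carry over. Pictures are saved under pics/ and viewed, about 8 in all and at most 12, crops included, and the job is handed in when it is done.

```bash
ls; mkdir -p pics; cat > h.py <<'E'
import numpy as np, cv2
from station import get_obs, cams, workorder
from scipy.spatial.transform import Rotation as R
def snap(n,f):
    im,d=cams.camera(n); cv2.imwrite(f'pics/{f}.png',im[:,:,::-1]); np.save(f'pics/{f}.npy',d); return im,d
def pt(n,d,u,v,z=None):
    c=cams.get_calibration(n); V=np.array(c['view']); z=z or float(np.median(d[v-1:v+2,u-1:u+2]))
    p=np.array([(u-c['cx'])/c['fx']*z,(v-c['cy'])/c['fy']*z,z,1]); return (np.linalg.inv(V)@p)[:3]
def cloud(n,d):
    c=cams.get_calibration(n); V=np.array(c['view']); v,u=np.mgrid[:d.shape[0],:d.shape[1]]
    P=np.stack([(u-c['cx'])/c['fx']*d,(v-c['cy'])/c['fy']*d,d],-1); T=np.linalg.inv(V)
    return P@T[:3,:3].T+T[:3,3]
E
python3 - <<'E'
from h import *
o=get_obs(); print(o)
a,_=snap('scene','s0'); b,_=snap('top','t0')
for n in('scene','top'):
    c=cams.get_calibration(n); print(n,c['fx'],np.linalg.inv(np.array(c['view'])).round(3).tolist())
print(R.from_euler('xyz',o['eef_rot']).as_matrix().round(3))
E
```

```text
pics
{'time_s': 0.0, 'qpos': array([ 1.06837192e+00,  3.00493752e-01,  1.52159353e+00,  1.39798158e-05,
        1.32070373e+00, -6.66121217e-02]), 'joint_vel': array([-0.00100348, -0.00050371,  0.00013239,  0.00103522, -0.00193916,
        0.0002483 ]), 'tau': array([ 2.69125208e-03, -5.31788313e+01, -3.52749753e+01,  7.09518464e-02,
        2.42085446e-02, -1.11345917e-04]), 'ee_pos': array([0.23206727, 0.49837067, 0.22386863]), 'eef_rot': array([-1.57070305e+00,  1.19480165e-03,  1.13498063e+00]), 'force': array([-0.02961557, -0.18009558, -0.11699739]), 'moment': array([-0.00248863,  0.02756104, -0.00121879]), 'grip_width': 0.09371022242659609}
scene 456.74335803593516 [[-0.791, 0.458, -0.405, 0.953], [0.611, 0.613, -0.501, 0.558], [0.018, -0.644, -0.765, 0.826], [0.0, 0.0, 0.0, 1.0]]
top 410.6932317128934 [[-0.004, -0.988, 0.154, 0.467], [-0.999, 0.011, 0.039, 0.079], [-0.04, -0.154, -0.987, 0.911], [0.0, 0.0, 0.0, 1.0]]
[[ 0.422 -0.001 -0.907]
 [ 0.907 -0.001  0.422]
 [-0.001 -1.     0.   ]]
```

View pics/s0.png

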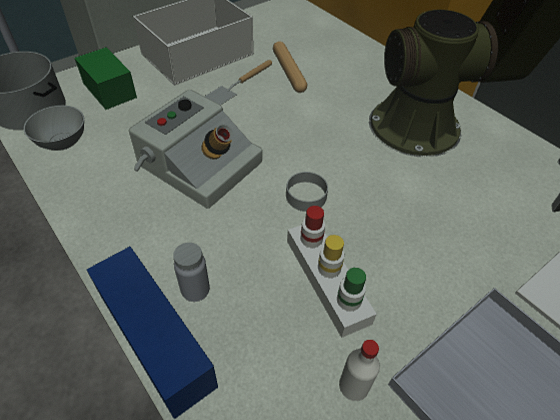

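View pics/t0.png

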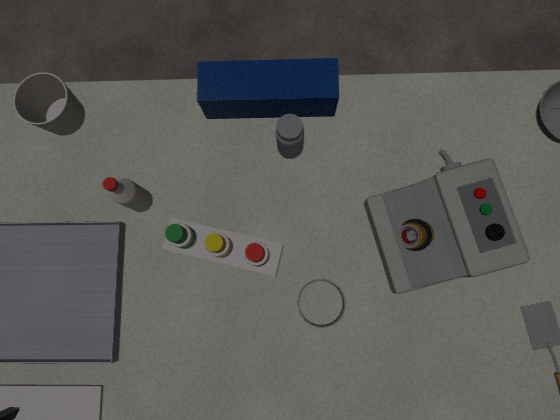

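```bash
python3 - <<'E'
from h import *
# upscaled crops side by side
s=cv2.imread('pics/s0.png'); t=cv2.imread('pics/t0.png')
a=cv2.resize(s[105:175,185:255],(400,400),interpolation=cv2.INTER_CUBIC)
b=cv2.resize(t[200:270,370:440],(400,400),interpolation=cv2.INTER_CUBIC)
cv2.imwrite('pics/c0.png',np.hstack([a,b]))
dt=np.load('pics/t0.npy'); ds=np.load('pics/s0.npy')
P=cloud('top',dt)
# slope face plane: top px region left of panel, excluding coupler
m=np.zeros(dt.shape,np.uint8); cv2.fillPoly(m,[np.array([[388,200],[430,186],[458,265],[412,280]])],1); cv2.circle(m,(412,234),30,0,-1)
Q=P[(m>0)&(dt>0)]
c=np.median(Q,0)
for _ in range(5):
    n=np.linalg.svd(Q-Q.mean(0),full_matrices=0)[2][2]; r=(Q-Q.mean(0))@n; Q=Q[abs(r)<max(2*r.std(),.002)]
n*=np.sign(n[2]); print('plane n',n,'tilt',np.degrees(np.arccos(n[2])),'azim',np.degrees(np.arctan2(n[1],n[0])),'c',Q.mean(0),'std',r.std())
np.savez('pics/plane.npz',n=n,c=Q.mean(0))
for nme,d,pts in(('top',dt,[(215,242),(255,253),(176,234),(408,236),(320,302),(290,125),(110,184)]),('scene',ds,[(334,242),(314,212),(355,275),(222,135)])):
    for u,v in pts: print(nme,u,v,pt(nme,d,u,v).round(4))
for nme,d in(('top',dt),('scene',ds)):
    C=cloud(nme,d); h=(C-Q.mean(0))@n; 
    near=(np.linalg.norm(C-pt('top',dt,408,236),axis=-1)<.06)
    k=near&(h>.084)&(h<.1); print(nme,'lip',k.sum(),C[k].mean(0),h[near].max())
    v,u=np.nonzero(k); print(u.min(),u.max(),v.min(),v.max())
    # rack top corners
    k=(C[...,2]>.04)&(C[...,2]<.048)&(C[...,1]>0)&(C[...,1]<.5)&(abs(C[...,0]-.48)<.15)
    print('rack',k.sum(),C[k].mean(0), cv2.minAreaRect((C[k][:,:2]*1000).astype(np.float32)))
E
```

```text
plane n [-0.13936259  0.51264353  0.84721584] tilt 32.089872399102504 azim 105.20837036105902 c [ 0.5589668  -0.18800367  0.09262339] std 0.0011657682303304806
top 215 242 [0.5428 0.2269 0.1351]
top 255 253 [0.5213 0.1503 0.1352]
top 176 234 [0.5589 0.3027 0.1347]
top 408 236 [ 0.5526 -0.1415  0.1209]
top 320 302 [0.4235 0.0211 0.0005]
top 290 125 [0.7761 0.0817 0.1297]
top 110 184 [0.6509 0.4219 0.1686]
scene 334 242 [0.5412 0.2319 0.1352]
scene 314 212 [0.5226 0.1532 0.1347]
scene 355 275 [0.5613 0.3086 0.1364]
scene 222 135 [ 0.5398 -0.1501  0.1338]
top lip 222 [ 0.54866182 -0.12769499  0.15858944] 0.09294117200000261
396 419 224 247
rack 2171 [0.53871312 0.21902703 0.04335974] ((553.5088500976562, 270.50091552734375), (334.5021057128906, 73.76781463623047), 75.08152770996094)
scene lip 136 [ 0.54279911 -0.12943742  0.15899764] 0.09386735694365234
216 233 124 141
rack 1786 [0.55874207 0.25578368 0.0432229 ] ((541.3550415039062, 232.33810424804688), (251.11338806152344, 71.54344940185547), 76.195556640625)
```

View pics/c0.png

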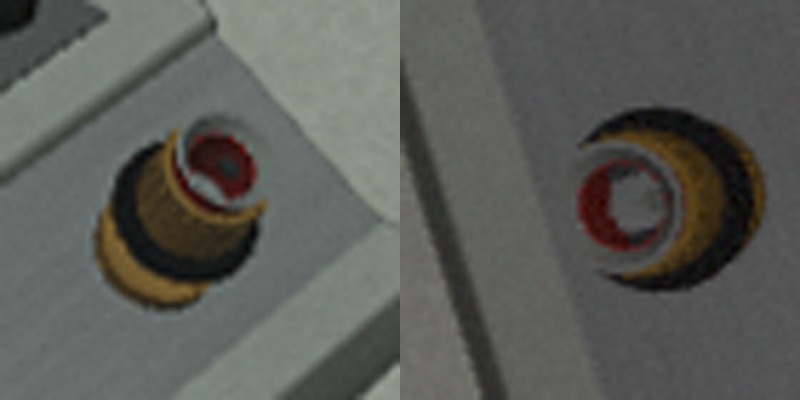

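```bash
python3 - <<'E'
from h import *
z=np.load('pics/plane.npz'); n,c=z['n'],z['c']
n=np.array([np.sin(np.radians(32))*np.cos(np.radians(105.2)),np.sin(np.radians(32))*np.sin(np.radians(105.2)),np.cos(np.radians(32))])
for nm,u,v in(('top',410.2,235.9),('scene',223.5,133.9)):
    k=cams.get_calibration(nm);T=np.linalg.inv(np.array(k['view'])); d=T[:3,:3]@[(u-k['cx'])/k['fx'],(v-k['cy'])/k['fy'],1]
    o=T[:3,3]; t=((c+.09*n-o)@n)/(d@n); print(nm,'mouth',o+t*d)
e1=np.array([np.cos(np.radians(15.2)),np.sin(np.radians(15.2)),0]); e2=np.cross(n,e1)
for nm,f in(('top','t0'),('scene','s0')):
    C=cloud(nm,np.load(f'pics/{f}.npy')); h=(C-c)@n; k=(abs(h-.09)<.0035)&(np.linalg.norm(C-[.548,-.13,.16],axis=-1)<.04)
    Q=C[k]-c; (x,y),r=cv2.minEnclosingCircle(np.stack([Q@e1,Q@e2],1).astype(np.float32)); print(nm,k.sum(),c+.09*n+x*e1+y*e2,r)
E
```

```text
top mouth [ 0.54808522 -0.13337512  0.16402515]
scene mouth [ 0.55029834 -0.12506142  0.1593745 ]
top 169 [ 0.54894433 -0.1279321   0.16088371] 0.021953053772449493
scene 107 [ 0.54523743 -0.12631428  0.15930084] 0.023078596219420433
```

```bash
cat >> h.py <<'E'
N=np.array([np.sin(np.radians(32))*np.cos(np.radians(105.2)),np.sin(np.radians(32))*np.sin(np.radians(105.2)),np.cos(np.radians(32))])
M=np.array([.548,-.128,.161])
def go(p,yaw):
    o=get_obs(); r=R.from_euler('xyz',o['eef_rot']).as_matrix(); s=r.T@(np.array(p)-o['ee_pos'])
    y=np.degrees(np.arctan2(r[1,0],r[0,0])); print('t',o['time_s'],'pos',o['ee_pos'].round(4),'yaw',y.round(2),'w',o['grip_width'],'F',o['force'].round(1))
    print('shift',s.round(4),'spin',((y-yaw+180)%360-180).round(2))
E
T='{"fingers":1,"x":-0.444,"y":-0.006,"z":-0.559,"spin":49.8}'
python3 -m handwheel '[{"fingers":1,"x":-0.03,"y":-0.006,"z":-0.037,"spin":3},{"fingers":1,"x":-0.06,"y":-0.006,"z":-0.075,"spin":7},{"fingers":1,"x":-0.09,"y":-0.006,"z":-0.112,"spin":10},{"fingers":1,"x":-0.12,"y":-0.006,"z":-0.15,"spin":14},{"fingers":1,"x":-0.15,"y":-0.006,"z":-0.187,"spin":17},{"fingers":1,"x":-0.18,"y":-0.006,"z":-0.225,"spin":20},{"fingers":1,"x":-0.21,"y":-0.006,"z":-0.265,"spin":24},{"fingers":1,"x":-0.24,"y":-0.006,"z":-0.303,"spin":27},{"fingers":1,"x":-0.27,"y":-0.006,"z":-0.341,"spin":31},{"fingers":1,"x":-0.3,"y":-0.006,"z":-0.378,"spin":34}]'
python3 -c "
from h import *
go([.5513,-.1403,.23],15.2)"
```

```text
time_s: 1.1
ee_pos: [0.4486, 0.065, 0.2304]
eef_rot: [-1.571, -0.0, 0.539]
force: [-0.0, 0.8, -0.1]
grip_width: 0.0937
t 1.1 pos [0.4486 0.065  0.2304] yaw 30.87 w 0.09371658028907982 F [-0.   0.8 -0.1]
shift [-0.0172  0.0004 -0.2289] spin 15.67
```

```bash

python3 -m handwheel '[{"fingers":1,"x":-0.003,"y":0,"z":-0.035,"spin":3},{"fingers":1,"x":-0.006,"y":0,"z":-0.07,"spin":6},{"fingers":1,"x":-0.009,"y":0,"z":-0.11,"spin":9},{"fingers":1,"x":-0.012,"y":0,"z":-0.15,"spin":12},{"fingers":1,"x":-0.015,"y":0,"z":-0.19,"spin":14},{"fingers":1,"x":-0.017,"y":0,"z":-0.215,"spin":15.7},{"fingers":1,"x":-0.017,"y":0,"z":-0.229,"spin":15.7},{"fingers":1,"x":-0.017,"y":0.02,"z":-0.229,"spin":15.7},{"fingers":1,"x":-0.017,"y":0.04,"z":-0.229,"spin":15.7},{"fingers":1,"x":-0.017,"y":0.06,"z":-0.229,"spin":15.7}]'
python3 -c "
from h import *
go([.5513,-.1403,.1406],15.2)
snap('scene','s1'); snap('top','t1')
a=cv2.imread('pics/s1.png')[70:220,140:340]; b=cv2.imread('pics/t1.png')[160:310,320:520]
cv2.imwrite('pics/c1.png',np.hstack([cv2.resize(a,(400,300)),cv2.resize(b,(400,300))]))"
```

```text
time_s: 2.1
ee_pos: [0.5515, -0.1373, 0.1696]
eef_rot: [-1.571, 0.0, 0.269]
force: [0.7, -0.4, 1.1]
grip_width: 0.0939
t 2.1 pos [ 0.5515 -0.1373  0.1696] yaw 15.41 w 0.09389842265781798 F [ 0.7 -0.4  1.1]
shift [-0.001   0.029  -0.0028] spin 0.21
```

View pics/c1.png

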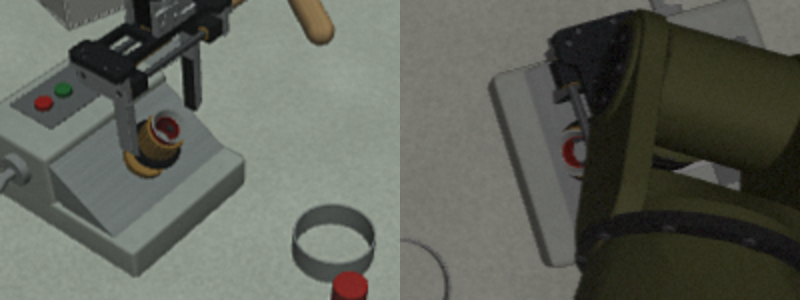

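```bash

python3 -m handwheel '[{"fingers":1,"x":-0.001,"y":0.015,"z":-0.003,"spin":0},{"fingers":1,"x":-0.001,"y":0.029,"z":-0.003,"spin":0},{"fingers":0.2,"x":-0.001,"y":0.029,"z":-0.003,"spin":0},{"fingers":-0.2,"x":-0.001,"y":0.029,"z":-0.003,"spin":0},{"fingers":-0.2,"x":-0.001,"y":0.029,"z":-0.003,"spin":0},{"fingers":-0.2,"x":-0.001,"y":0.029,"z":-0.003,"spin":0},{"fingers":-0.2,"x":-0.001,"y":0.029,"z":-0.003,"spin":0},{"fingers":-0.2,"x":-0.001,"y":0.029,"z":-0.003,"spin":0},{"fingers":-0.2,"x":-0.001,"y":0.029,"z":-0.003,"spin":0},{"fingers":-0.2,"x":-0.001,"y":0.029,"z":-0.003,"spin":0}]' 50
python3 -c "
from h import *
go([.5513,-.1403,.1406],15.2)"
```

```text
time_s: 3.2
ee_pos: [0.5507, -0.1413, 0.1415]
eef_rot: [-1.57, 0.002, 0.267]
force: [-8.6, -0.8, 4.5]
grip_width: 0.0458
t 3.2 pos [ 0.5507 -0.1413  0.1415] yaw 15.32 w 0.04576015884867644 F [-8.6 -0.8  4.5]
shift [0.0009 0.0009 0.0008] spin 0.12
```

```bash

python3 -m handwheel '[{"fingers":-0.2,"x":-0.001,"y":0.003,"z":-0.002,"spin":0},{"fingers":-0.2,"x":-0.001,"y":0.006,"z":-0.0035,"spin":0},{"fingers":-0.2,"x":-0.001,"y":0.008,"z":-0.005,"spin":0},{"fingers":-0.2,"x":-0.001,"y":0.010,"z":-0.006,"spin":0},{"fingers":-0.2,"x":-0.001,"y":0.0115,"z":-0.007,"spin":0},{"fingers":-0.2,"x":-0.001,"y":0.012,"z":-0.0075,"spin":0},{"fingers":-0.2,"x":-0.001,"y":0.012,"z":-0.0075,"spin":0},{"fingers":-0.2,"x":-0.001,"y":0.012,"z":-0.0075,"spin":0},{"fingers":-0.2,"x":-0.001,"y":0.012,"z":-0.0075,"spin":0},{"fingers":-0.2,"x":-0.001,"y":0.012,"z":-0.0075,"spin":0}]' 60
python3 -c "
from h import *
go([.5513,-.1403,.1406],15.2)
o=get_obs(); print((o['ee_pos']-[.5507,-.1413,.1415])@N, o['force']@N)"
```

```text
time_s: 4.2
ee_pos: [0.5524, -0.1483, 0.1303]
eef_rot: [-1.57, 0.0, 0.268]
force: [-5.7, 4.8, 9.7]
grip_width: 0.0456
t 4.2 pos [ 0.5524 -0.1483  0.1303] yaw 15.34 w 0.045621198901349816 F [-5.7  4.8  9.7]
shift [ 0.001  -0.0103  0.008 ] spin 0.14
-0.013328951349304556 11.44571720848946
```

```bash

python3 -m handwheel '[{"fingers":0.4,"x":0,"y":0,"z":0,"spin":0},{"fingers":1,"x":0,"y":0,"z":0,"spin":0},{"fingers":1,"x":0,"y":0,"z":0,"spin":0},{"fingers":1,"x":0,"y":0,"z":0,"spin":0},{"fingers":1,"x":0,"y":0,"z":0,"spin":0},{"fingers":1,"x":0,"y":-0.03,"z":0,"spin":0},{"fingers":1,"x":0,"y":-0.07,"z":0.01,"spin":0},{"fingers":1,"x":0,"y":-0.10,"z":0.05,"spin":0},{"fingers":1,"x":0,"y":-0.10,"z":0.09,"spin":0},{"fingers":1,"x":0,"y":-0.10,"z":0.13,"spin":0}]'
python3 -c "
from h import *
go([.542,.229,.22],76)
a,_=snap('scene','s2'); snap('top','t2')
a=cv2.imread('pics/s2.png')[90:190,170:270]; b=cv2.imread('pics/t2.png')[180:280,350:450]
cv2.imwrite('pics/c2.png',np.hstack([cv2.resize(a,(400,400)),cv2.resize(b,(400,400))]))"
```

```text
time_s: 5.2
ee_pos: [0.5177, -0.0222, 0.2302]
eef_rot: [-1.571, -0.001, 0.267]
force: [1.4, -0.3, -0.8]
grip_width: 0.0942
t 5.2 pos [ 0.5177 -0.0222  0.2302] yaw 15.29 w 0.09418593007334661 F [ 1.4 -0.3 -0.8]
shift [0.0896 0.0101 0.2359] spin -60.71
```

View pics/c2.png

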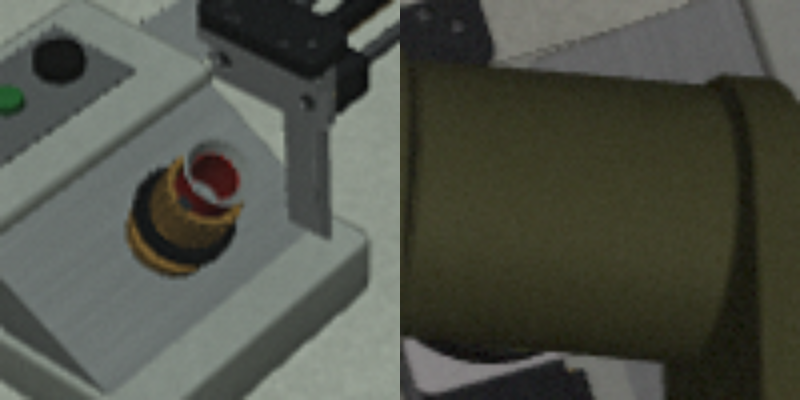

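```bash

python3 -m handwheel '[{"fingers":0.36,"x":0.01,"y":0,"z":0.03,"spin":-8},{"fingers":0.36,"x":0.02,"y":0,"z":0.06,"spin":-16},{"fingers":0.36,"x":0.035,"y":0,"z":0.09,"spin":-24},{"fingers":0.36,"x":0.05,"y":0,"z":0.125,"spin":-32},{"fingers":0.36,"x":0.06,"y":0.005,"z":0.16,"spin":-40},{"fingers":0.36,"x":0.075,"y":0.01,"z":0.2,"spin":-48},{"fingers":0.36,"x":0.085,"y":0.01,"z":0.225,"spin":-55},{"fingers":0.36,"x":0.09,"y":0.01,"z":0.236,"spin":-60.7},{"fingers":0.36,"x":0.09,"y":0.01,"z":0.236,"spin":-60.7},{"fingers":0.36,"x":0.09,"y":0.01,"z":0.236,"spin":-60.7}]'
python3 -c "
from h import *
go([.5415,.229,.120],76)"
```

```text
time_s: 6.3
ee_pos: [0.5427, 0.2274, 0.2191]
eef_rot: [-1.57, 0.001, 1.324]
force: [-0.7, -0.7, -0.3]
grip_width: 0.0639
t 6.3 pos [0.5427 0.2274 0.2191] yaw 75.84 w 0.06394155369423483 F [-0.7 -0.7 -0.3]
shift [0.0013 0.0991 0.0016] spin -0.16
```

```bash

python3 -m handwheel '[{"fingers":0.36,"x":0.001,"y":0.03,"z":0.001,"spin":0},{"fingers":0.36,"x":0.001,"y":0.06,"z":0.001,"spin":0},{"fingers":0.36,"x":0.001,"y":0.085,"z":0.001,"spin":0},{"fingers":0.36,"x":0.001,"y":0.099,"z":0.001,"spin":0},{"fingers":0.36,"x":0.001,"y":0.099,"z":0.001,"spin":0},{"fingers":-0.1,"x":0.001,"y":0.099,"z":0.001,"spin":0},{"fingers":-0.4,"x":0.001,"y":0.099,"z":0.001,"spin":0},{"fingers":-0.4,"x":0.001,"y":0.099,"z":0.001,"spin":0},{"fingers":-0.4,"x":0.001,"y":0.099,"z":0.001,"spin":0},{"fingers":-0.4,"x":0.001,"y":0.099,"z":0.001,"spin":0}]' 15
python3 -c "
from h import *
go([.5415,.229,.120],76)"
```

```text
time_s: 7.3
ee_pos: [0.5421, 0.2296, 0.1212]
eef_rot: [-1.572, -0.001, 1.327]
force: [-0.2, 1.1, 4.0]
grip_width: 0.036
t 7.3 pos [0.5421 0.2296 0.1212] yaw 76.03 w 0.036026953452179815 F [-0.2  1.1  4. ]
shift [-0.0007  0.0012  0.0005] spin 0.03
```

```bash

python3 -m handwheel '[{"fingers":-0.4,"x":0,"y":-0.014,"z":0,"spin":0},{"fingers":-0.4,"x":0,"y":-0.028,"z":0,"spin":0},{"fingers":-0.4,"x":0,"y":-0.028,"z":0,"spin":0},{"fingers":-0.4,"x":0,"y":-0.028,"z":0.009,"spin":0},{"fingers":-0.4,"x":0,"y":-0.028,"z":0.017,"spin":0},{"fingers":-0.4,"x":0,"y":-0.028,"z":0.026,"spin":0},{"fingers":-0.4,"x":0,"y":-0.027,"z":0.033,"spin":0},{"fingers":-0.4,"x":0,"y":-0.025,"z":0.040,"spin":0},{"fingers":-0.4,"x":0,"y":-0.023,"z":0.047,"spin":0},{"fingers":-0.4,"x":0,"y":-0.021,"z":0.053,"spin":0}]' 15
python3 -c "
from h import *
go([.5415,.229,.120],76)
snap('scene','s3')
a=cv2.imread('pics/s3.png')[170:350,240:440]
cv2.imwrite('pics/c3.png',cv2.resize(a,(600,540)))"
```

```text
time_s: 8.3
ee_pos: [0.4897, 0.2423, 0.1412]
eef_rot: [-1.571, 0.0, 1.327]
force: [1.1, 1.2, -0.2]
grip_width: 0.0358
t 8.3 pos [0.4897 0.2423 0.1412] yaw 76.04 w 0.03583930527668916 F [ 1.1  1.2 -0.2]
shift [-0.0004  0.0212 -0.0535] spin 0.04
```

View pics/c3.png

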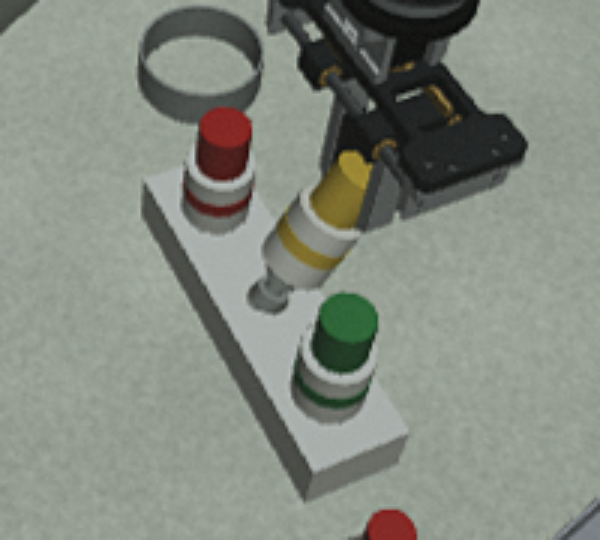

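```bash

python3 -m handwheel '[{"fingers":-0.4,"x":0,"y":0.002,"z":0.004,"spin":0},{"fingers":-0.4,"x":0,"y":0.002,"z":0.006,"spin":0},{"fingers":-0.4,"x":0,"y":0.002,"z":0.006,"spin":0},{"fingers":-0.4,"x":0,"y":-0.005,"z":0.006,"spin":0},{"fingers":-0.4,"x":0,"y":-0.025,"z":0.006,"spin":0},{"fingers":-0.4,"x":0,"y":-0.05,"z":0.006,"spin":0},{"fingers":-0.4,"x":0,"y":-0.08,"z":0.006,"spin":0},{"fingers":-0.4,"x":0,"y":-0.11,"z":0.006,"spin":0},{"fingers":-0.4,"x":0,"y":-0.13,"z":0.006,"spin":0},{"fingers":-0.4,"x":0,"y":-0.13,"z":0.006,"spin":0}]' 45
python3 - <<'E'
from h import *
go(M+N*.16,15.2)
a,d=snap('scene','s4'); o=get_obs(); C=cloud('scene',d); p=o['ee_pos']
r=R.from_euler('xyz',o['eef_rot']).as_matrix(); L=(C-p)@r
# yellow cap + body, plug pixels: within tool-plane slab, below TCP
k=(abs(L[...,0])<.03)&(L[...,1]>-.02)&(L[...,1]<.13)&(L[...,2]<.03)&(L[...,2]>-.11)&(d>0)
hsv=cv2.cvtColor(a,cv2.COLOR_RGB2HSV); v,u=np.nonzero(k); print(k.sum(),u.min(),u.max(),v.min(),v.max())
np.save('pics/L4.npy',np.c_[L[k],u,v])
u0,v0=max(u.min()-10,0),max(v.min()-10,0)
cv2.imwrite('pics/c4.png',cv2.resize(a[v0:v.max()+10,u0:u.max()+10,::-1],None,fx=5,fy=5,interpolation=cv2.INTER_CUBIC)); print(u0,v0)
# axis tilt fit: silhouette slab in tool yz: fit cylinder radius by section; use least squares cylinder on body (r=.024)
from scipy.optimize import least_squares
def res(q,Q):
    th,z0,x0=q; ax=np.array([0,-np.cos(th),np.sin(th)]); w=Q-np.array([x0,0,z0]); t=w@ax
    rad=np.linalg.norm(w-t[:,None]*ax,axis=1); s=t+.114
    R0=np.where(s<.04,.012,np.where(s<.092,.024,.018)); return rad-R0
Q=L[k]; Q=Q[Q[:,1]>.012]
f=least_squares(res,[.5,0,0],args=(Q,),loss='soft_l1',f_scale=.002); print(np.degrees(f.x[0]),f.x[1:],np.median(abs(f.fun)))
E
```

```text
time_s: 9.35
ee_pos: [0.4849, 0.2439, 0.2741]
eef_rot: [-1.573, -0.002, 1.327]
force: [1.0, 0.5, -1.8]
grip_width: 0.0352
t 9.35 pos [0.4849 0.2439 0.2741] yaw 76.03 w 0.035192458189708356 F [ 1.   0.5 -1.8]
shift [-0.2715 -0.0229 -0.1097] spin 60.83
1599 332 388 165 234
322 155
26.748023431977554 [-0.0056795   0.00127951] 0.000720517486083181
```

View pics/c4.png

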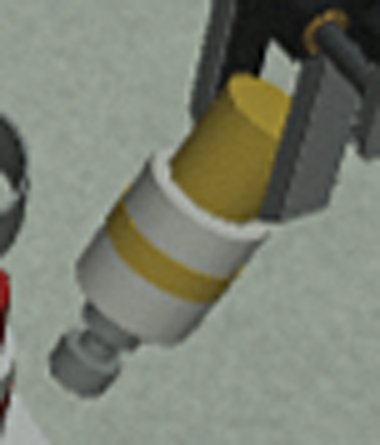

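```bash
cat > fit.py <<'E'
from h import *
from scipy.optimize import least_squares
def model(q,Q):
    th,z0,x0,s0=q; ax=np.array([0,-np.cos(th),np.sin(th)]); w=Q-np.array([x0,0,z0]); t=w@ax
    rad=np.linalg.norm(w-t[:,None]*ax,axis=1); s=t+s0
    def cyl(a,b,r): # signed distance to capped cylinder
        dx=rad-r; dy=np.maximum(a-s,s-b); return np.where((dx<0)&(dy<0),np.maximum(dx,dy),np.hypot(np.maximum(dx,0),np.maximum(dy,0)))
    return np.minimum.reduce([cyl(0,.04,.012),cyl(.04,.092,.024),cyl(.092,.13,.018)])
def fit(nm,f,th0=.47):
    o=get_obs(); d=np.load(f'pics/{f}.npy'); L=(cloud(nm,d)-o['ee_pos'])@R.from_euler('xyz',o['eef_rot']).as_matrix()
    Q=L[d>0]; Q=Q[(abs(Q[:,0])<.03)&(Q[:,1]>.021)&(Q[:,1]<.14)&(Q[:,2]<.04)&(Q[:,2]>-.11)]
    r=least_squares(model,[th0,0,0,.114],args=(Q,),loss='soft_l1',f_scale=.002); th,z0,x0,s0=r.x
    tip=np.array([x0,s0*np.cos(th),z0-s0*np.sin(th)])
    print(nm,len(Q),'tilt',np.degrees(th),'z0,x0,s0',r.x[1:].round(4),'tip(tool)',tip.round(4),'med',np.median(abs(r.fun)))
    return tip
E
python3 - <<'E'
from fit import *
fit('scene','s4'); snap('top','t4'); fit('top','t4')
E
```

```text
scene 791 tilt 26.34632737815298 z0,x0,s0 [-0.0063  0.0012  0.1131] tip(tool) [ 0.0012  0.1013 -0.0565] med 0.0007116007189612583
top 327 tilt 27.015698108225138 z0,x0,s0 [-0.007   0.0007  0.1132] tip(tool) [ 0.0007  0.1008 -0.0584] med 0.00035193792606144983
```

```bash
cat >> h.py <<'E'
X=np.array([.965,.262,0]);Y=np.array([0,0,-1.]);Z=np.array([-.262,.965,0])
def tcp(P,t): return P-(t[0]*X+t[1]*Y+t[2]*Z)
E
python3 - <<'E'
from h import *
p=tcp(M+.035*N,[.001,.101,-.0575]); print(p); go(p,15.2)
E
```

```text
[ 0.52710713 -0.05487617  0.29168168]
t 9.45 pos [0.4842 0.2435 0.2706] yaw 76.03 w 0.03495293977032067 F [ 0.2 -0.1 -2.7]
shift [-0.2792 -0.021  -0.1137] spin 60.83
```

```bash

python3 -m handwheel '[{"fingers":-0.4,"x":-0.02,"y":-0.02,"z":-0.01,"spin":6},{"fingers":-0.4,"x":-0.05,"y":-0.021,"z":-0.025,"spin":14},{"fingers":-0.4,"x":-0.08,"y":-0.021,"z":-0.035,"spin":21},{"fingers":-0.4,"x":-0.12,"y":-0.021,"z":-0.05,"spin":28},{"fingers":-0.4,"x":-0.16,"y":-0.021,"z":-0.065,"spin":35},{"fingers":-0.4,"x":-0.2,"y":-0.021,"z":-0.08,"spin":42},{"fingers":-0.4,"x":-0.24,"y":-0.021,"z":-0.1,"spin":49},{"fingers":-0.4,"x":-0.265,"y":-0.021,"z":-0.108,"spin":55},{"fingers":-0.4,"x":-0.279,"y":-0.021,"z":-0.114,"spin":60.8},{"fingers":-0.4,"x":-0.279,"y":-0.021,"z":-0.114,"spin":60.8}]' 45
python3 - <<'E'
from fit import *
go([ 0.5271,-0.0549,.2917],15.2)
a,_=snap('scene','s5'); t=fit('scene','s5')
o=get_obs(); r=R.from_euler('xyz',o['eef_rot']).as_matrix(); P=o['ee_pos']+r@t; e=P-M; print('tip above mouth',e@N,'lateral x',e@X,'front',e@np.cross(N,X))
cv2.imwrite('pics/c5.png',cv2.resize(a[70:200,160:320,::-1],None,fx=4,fy=4,interpolation=cv2.INTER_CUBIC))
E
```

```text
time_s: 10.45
ee_pos: [0.5274, -0.0562, 0.2905]
eef_rot: [-1.569, 0.003, 0.261]
force: [1.0, 0.8, -2.1]
grip_width: 0.0352
t 10.45 pos [ 0.5274 -0.0562  0.2905] yaw 14.96 w 0.03523577408877272 F [ 1.   0.8 -2.1]
shift [ 0.     -0.0012  0.0014] spin -0.24
scene 625 tilt 32.56435075919406 z0,x0,s0 [0.004  0.0038 0.1567] tip(tool) [ 0.0038  0.1321 -0.0804] med 0.0027378392918412375
tip above mouth -0.004381271825115232 lateral x 0.002742435708716353 front -0.0024368901785941735
```

View pics/c5.png

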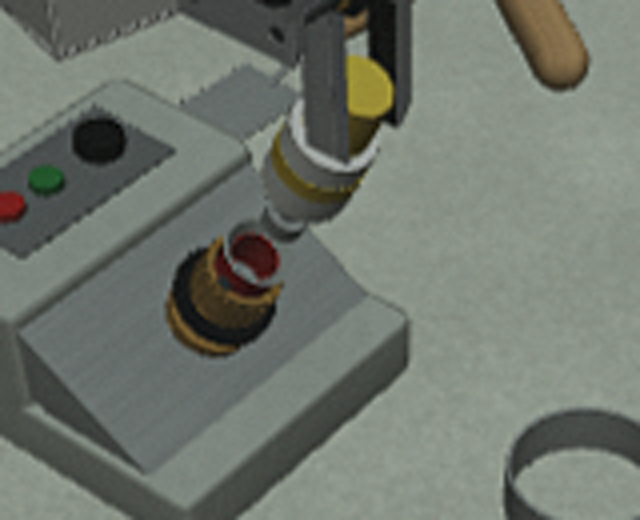

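```bash
sed -i "s|    Q=L\[d>0\]; |    Q=L[(d>0)\&((cloud(nm,d)-M)@N>.006)]; |" fit.py
python3 - <<'E'
from fit import *
o=get_obs(); r=R.from_euler('xyz',o['eef_rot']).as_matrix()
t=fit('scene','s5')
for t in (t,[.001,.101,-.0575]):
    e=o['ee_pos']+r@t-M; print('tip above mouth',e@N,'lateral x',e@X,'front',e@np.cross(N,X))
E
```

```text
scene 491 tilt 27.222872225165357 z0,x0,s0 [-0.0043 -0.0008  0.1167] tip(tool) [-0.0008  0.1038 -0.0577] med 0.0005791063942439945
tip above mouth 0.031654259792312525 lateral x -0.0018067581625083968 front 0.0017079558056492734
tip above mouth 0.034126457214681036 lateral x 3.898891548321681e-05 front 0.00043017963876368625
```

```bash

python3 -m handwheel '[{"fingers":-0.4,"x":0,"y":0.008,"z":-0.005,"spin":-0.2},{"fingers":-0.4,"x":0,"y":0.017,"z":-0.011,"spin":-0.2},{"fingers":-0.4,"x":0,"y":0.021,"z":-0.013,"spin":-0.2},{"fingers":-0.4,"x":0,"y":0.025,"z":-0.016,"spin":-0.2},{"fingers":-0.4,"x":0,"y":0.028,"z":-0.018,"spin":-0.2},{"fingers":-0.4,"x":0,"y":0.031,"z":-0.0195,"spin":-0.2},{"fingers":-0.4,"x":0,"y":0.034,"z":-0.0215,"spin":-0.2},{"fingers":-0.4,"x":0,"y":0.037,"z":-0.0235,"spin":-0.2},{"fingers":-0.4,"x":0,"y":0.040,"z":-0.025,"spin":-0.2},{"fingers":-0.4,"x":0,"y":0.040,"z":-0.025,"spin":-0.2}]' 25
python3 - <<'E'
from fit import *
go(tcp(M-.012*N,[.001,.101,-.0575]),15.2)
a,_=snap('scene','s6')
cv2.imwrite('pics/c6.png',cv2.resize(a[70:200,160:320,::-1],None,fx=4,fy=4,interpolation=cv2.INTER_CUBIC))
E
```

```text
time_s: 11.5
ee_pos: [0.5343, -0.0789, 0.252]
eef_rot: [-1.571, 0.001, 0.269]
force: [-0.2, -0.3, -1.3]
grip_width: 0.0354
t 11.5 pos [ 0.5343 -0.0789  0.252 ] yaw 15.42 w 0.035395682357836654 F [-0.2 -0.3 -1.3]
shift [-0.0007  0.0002  0.0002] spin 0.22
```

View pics/c6.png

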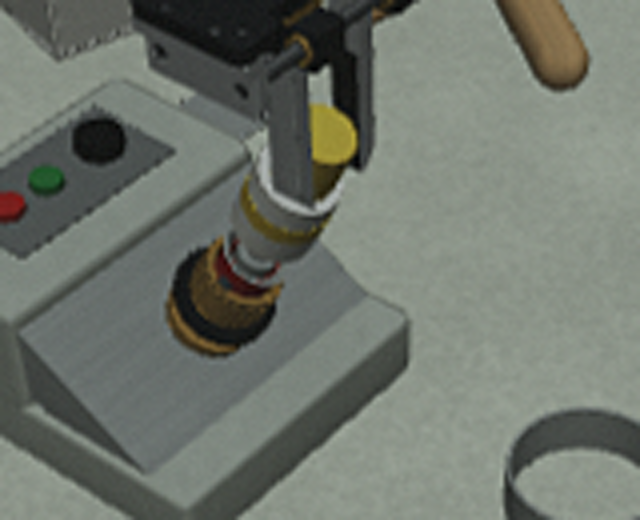

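```bash

python3 -m handwheel '[{"fingers":-0.4,"x":-0.0005,"y":0.003,"z":-0.002,"spin":0},{"fingers":-0.4,"x":-0.0005,"y":0.006,"z":0,"spin":0},{"fingers":-0.4,"x":-0.0005,"y":0.008,"z":0.001,"spin":0},{"fingers":-0.4,"x":-0.0005,"y":0.010,"z":0.003,"spin":0},{"fingers":-0.4,"x":-0.0005,"y":0.012,"z":0.005,"spin":0},{"fingers":-0.4,"x":-0.0005,"y":0.014,"z":0.004,"spin":0},{"fingers":-0.4,"x":-0.0005,"y":0.017,"z":0.002,"spin":0},{"fingers":-0.4,"x":-0.0005,"y":0.019,"z":0.001,"spin":0},{"fingers":-0.4,"x":-0.0005,"y":0.021,"z":-0.0005,"spin":0},{"fingers":-0.4,"x":-0.0005,"y":0.021,"z":-0.0005,"spin":0}]' 20
python3 - <<'E'
from fit import *
a,d=snap('scene','s6b'); fit('scene','s6b'); p=M-.034*N+.117*N
go(p,15.2)
E
```

```text
time_s: 12.55
ee_pos: [0.534, -0.0796, 0.2311]
eef_rot: [-1.571, 0.0, 0.269]
force: [0.5, -1.9, -2.0]
grip_width: 0.0357
scene 322 tilt 32.18878651093026 z0,x0,s0 [-0.0034 -0.0004  0.1164] tip(tool) [-0.0004  0.0985 -0.0654] med 0.0005940503699057541
t 12.6 pos [ 0.534  -0.0795  0.2312] yaw 15.42 w 0.035616771368864215 F [ 0.9 -1.  -2.7]
shift [ 0.0007 -0.0002 -0.0064] spin 0.22
```

```bash

python3 -m handwheel '[{"fingers":-0.4,"x":0,"y":0,"z":0,"spin":0},{"fingers":-0.4,"x":0,"y":0.001,"z":-0.0005,"spin":0},{"fingers":-0.4,"x":0,"y":0.002,"z":-0.001,"spin":0},{"fingers":-0.4,"x":0,"y":0.003,"z":-0.002,"spin":0},{"fingers":-0.4,"x":0,"y":0.004,"z":-0.0025,"spin":0},{"fingers":-0.4,"x":0,"y":0.005,"z":-0.003,"spin":0},{"fingers":-0.4,"x":0,"y":0.006,"z":-0.0035,"spin":0},{"fingers":-0.4,"x":0,"y":0.007,"z":-0.0045,"spin":0},{"fingers":-0.4,"x":0,"y":0.008,"z":-0.005,"spin":0},{"fingers":-0.4,"x":0,"y":0.008,"z":-0.005,"spin":0}]' 55
python3 - <<'E'
from fit import *
a,d=snap('scene','s7'); t=fit('scene','s7'); go(M,15.2); o=get_obs(); print((o['ee_pos']+R.from_euler('xyz',o['eef_rot']).as_matrix()@t-M)@N, o['force']@N)
E
```

```text
time_s: 13.6
ee_pos: [0.5355, -0.0834, 0.2246]
eef_rot: [-1.57, -0.001, 0.27]
force: [-5.1, 7.8, 10.6]
grip_width: 0.0348
scene 290 tilt 31.234652529060483 z0,x0,s0 [-0.0047 -0.0005  0.1157] tip(tool) [-0.0005  0.0989 -0.0647] med 0.0005277546448399784
t 13.65 pos [ 0.5355 -0.0834  0.2246] yaw 15.45 w 0.03532741143244941 F [-4.3  6.9 10.3]
shift [ 0.0001  0.0635 -0.0464] spin 0.25
-0.03966046684024027 12.867437751515338
```

```bash

python3 -m handwheel '[{"fingers":-0.4,"x":0,"y":0.001,"z":-0.0005,"spin":0},{"fingers":-0.4,"x":0,"y":0.002,"z":-0.001,"spin":0},{"fingers":-0.4,"x":0,"y":0.003,"z":-0.002,"spin":0},{"fingers":-0.4,"x":0,"y":0.003,"z":-0.002,"spin":0},{"fingers":-0.4,"x":0,"y":0.003,"z":-0.002,"spin":0},{"fingers":-0.4,"x":0,"y":0.003,"z":-0.002,"spin":0},{"fingers":-0.4,"x":0,"y":0.003,"z":-0.002,"spin":0},{"fingers":-0.4,"x":0,"y":0.003,"z":-0.002,"spin":0},{"fingers":-0.4,"x":0,"y":0.003,"z":-0.002,"spin":0},{"fingers":-0.4,"x":0,"y":0.003,"z":-0.002,"spin":0}]' 60
python3 - <<'E'
from fit import *
a,d=snap('scene','s8'); t=fit('scene','s8'); go(M,15.2); o=get_obs(); print((o['ee_pos']+R.from_euler('xyz',o['eef_rot']).as_matrix()@t-M)@N, o['force']@N)
cv2.imwrite('pics/c8.png',cv2.resize(a[80:180,170:290,::-1],None,fx=5,fy=5,interpolation=cv2.INTER_CUBIC))
E
```

```text
time_s: 14.65
ee_pos: [0.5364, -0.0836, 0.2243]
eef_rot: [-1.569, -0.005, 0.271]
force: [-13.2, 21.1, 35.3]
grip_width: 0.035
scene 285 tilt 31.58470091819358 z0,x0,s0 [-0.0039 -0.0011  0.116 ] tip(tool) [-0.0011  0.0988 -0.0646] med 0.000571072101798336
t 14.7 pos [ 0.5364 -0.0836  0.2243] yaw 15.53 w 0.03516831080000985 F [-14.8  21.5  35.3]
shift [-0.001   0.0632 -0.046 ] spin 0.33
-0.04004609754297779 43.01605796276143
```

View pics/c8.png

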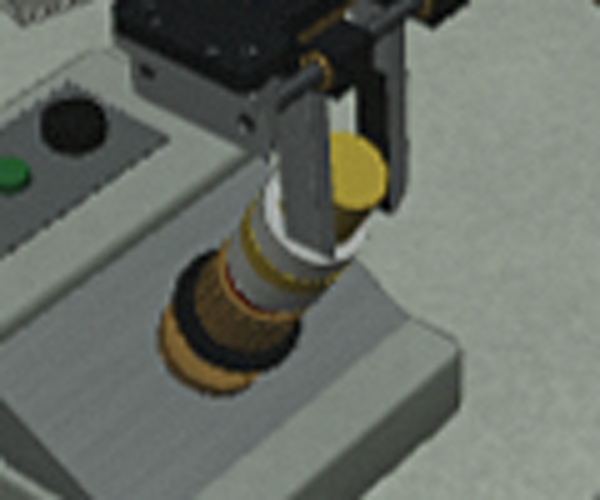

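```bash

python3 - <<'E'
from h import *
for f in('s0','s2','s6','s7','s8'):
    C=cloud('scene',np.load(f'pics/{f}.npy')); e=C-M; s=e@N; r=np.linalg.norm(e-s[...,None]*N,axis=-1)
    k=(r>.026)&(r<.0295)&(s>-.08)&(s<-.01); print(f,k.sum(),'flange face below mouth, percentiles',(np.percentile(-s[k],[5,15,30,50,70])*1000).round(1))
E
```

```text
s0 96 flange face below mouth, percentiles [44.  44.7 45.6 46.7 49.6]
s2 84 flange face below mouth, percentiles [53.7 55.1 56.3 57.2 58.6]
s6 78 flange face below mouth, percentiles [53.8 54.7 55.9 57.1 58.9]
s7 86 flange face below mouth, percentiles [43.5 44.7 45.6 47.6 49.3]
s8 87 flange face below mouth, percentiles [43.6 44.2 45.5 46.9 50.3]
```

```bash

python3 -m handwheel '[{"fingers":-0.4,"x":0,"y":-0.002,"z":0.001,"spin":0},{"fingers":-0.4,"x":0,"y":-0.003,"z":0.002,"spin":0},{"fingers":0.5,"x":0,"y":-0.003,"z":0.002,"spin":0},{"fingers":1,"x":0,"y":-0.003,"z":0.002,"spin":0},{"fingers":1,"x":0,"y":-0.003,"z":0.002,"spin":0},{"fingers":1,"x":0,"y":-0.003,"z":0.002,"spin":0},{"fingers":1,"x":0,"y":-0.02,"z":0.002,"spin":0},{"fingers":1,"x":0,"y":-0.05,"z":0.002,"spin":0},{"fingers":1,"x":0,"y":-0.09,"z":0.002,"spin":0},{"fingers":1,"x":0,"y":-0.1,"z":0.002,"spin":0}]'
python3 - <<'E'
from h import *
go(M,15.2); a,d=snap('scene','s9')
cv2.imwrite('pics/c9.png',cv2.resize(a[60:360,120:420,::-1],(600,600)))
C=cloud('scene',d); e=C-M; s=e@N; r=np.linalg.norm(e-s[...,None]*N,axis=-1)
k=(r>.026)&(r<.0295)&(s>-.08)&(s<-.01); print((np.percentile(-s[k],[15,50])*1000).round(1))
k=(r<.014)&(s>.07)&(s<.12); print('cap top above mouth (90)',k.sum(),np.median(s[k]),C[k].mean(0)-(M+.09*N))
E
```

```text
time_s: 15.7
ee_pos: [0.5361, -0.0844, 0.3245]
eef_rot: [-1.573, -0.005, 0.269]
force: [-0.8, 0.0, 0.5]
grip_width: 0.093
t 15.7 pos [ 0.5361 -0.0844  0.3245] yaw 15.42 w 0.09296348632348857 F [-0.8  0.   0.5]
shift [-0.0009  0.1636 -0.0448] spin 0.22
[44.8 47.2]
cap top above mouth (90) 98 0.09170411431926517 [ 0.00169808  0.00298408 -0.00183862]
```

View pics/c9.png

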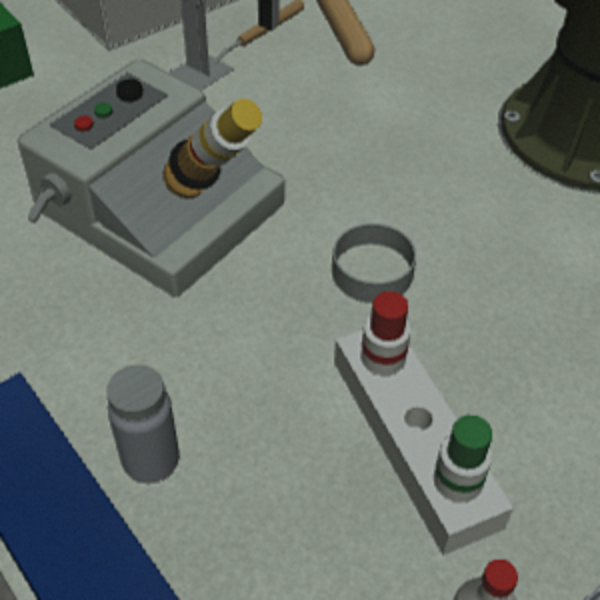

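```bash
python3 -c "
from h import *
print(get_obs()['joint_vel'].round(3)); print(workorder.hand_in())"
```

```text
[-0.002  0.026  0.071 -0.001 -0.066  0.001]
the job is handed in; nothing more can be done
None
```

The yellow cartridge is locked in the coupler and the job is handed in at about 15.8 s of the 56 s allowed; no verdict was reported.

**What I did:** I gripped the sleeve and pushed it back about 13 mm until it caught, then let go. The tool always points down, so I tilted the yellow cartridge about 32 degrees in the jaws by dragging its plug against the edge of its rack well. I then pushed it down the coupler's axis until it bottomed at about 43 N, released it and lifted clear.

**Last checks:**
- **Sleeve:** the flange depth matched its starting position (about 47 mm below the mouth, against about 57 mm when caught), so the sleeve is forward.
- **Cartridge:** the plug was about 40 mm deep when pressed. After release the cap top read 91.7 mm above the mouth (90 mm when fully home), up to about 4 mm off the modelled axis. That fits a locked plug with the allowed 1.5 mm rise and camera error.
- **Surroundings:** the red and green cartridges stand in the rack and the cutter and shaker look undisturbed. The sauce bottle is standing but only partly in the last picture. The fingers are clear and the wrist force was near zero.

**One result disagreed:** the cartridge pose fit just above the mouth was clearly wrong because it picked up coupler points. Refitted without those points, it agreed with the earlier measurement to about 3 mm.

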